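# Clear the shaker and clamp the gel tank

### The arm

A 6-joint arm with a two-finger parallel gripper is mounted at the origin on the work surface. World frame = base frame: x ahead of the robot, y to its left, z up, the work surface at z = 0. Lengths are in m, angles in degrees, forces in N, time in s.
With the tool pointing down it reaches from about 0.4 to 0.825 m from the base axis. Payload 7 kg.
Tool frame: the origin (TCP) lies at the very end of the fingers, on their centre line; the grasp point (between the pads) lies behind it (r.grasp_offset is the z of the grasp point in the tool frame, in m); z points along the fingers, y is the direction in which the jaws open and shut (so a half turn about z gives the same grasp; the last joint's range is limited). The gripper opens to 88 mm and grips with 3 to 60 N. Pads are 19 mm wide; open, the fingers measure 130 mm over their backs; the gripper's body (78 mm by 193 mm) begins 47 mm behind the grasp point.
Start: joints at [86.293, 20.546, 0.682, 0, -70.136, -16.507], TCP at [0.233, 0.633, 0.227] pointing down, gripper open.
Joint ranges: [-176.03, 176.03], [-82.01, 121.73], [-58.28, 71.71], [-173.87, 95.51], [-174.79, -0.11], [-173.66, 173.66]. Speed limits (degrees/s): [136.94, 136.94, 172.46, 180, 180, 180].

### API

Orientations are given as [roll, pitch, yaw] about the fixed x, y, z axes, in that order (R = Rz(yaw) Ry(pitch) Rx(roll)).
In Python, from plant import r gives the robot as it stands. The module is installed in compiled form; this text tells all that it offers.
- The arm moves only by the tool servo_tool, never from a script. Its argument "targets" is a list of rows, each an object of numbers: "dx", "dy", "dz": the shift along the world's x, y, z in cm; "spin": the turn about the world's z in rad; "grip": the opening in per cent of the stroke, from 0 (shut) to 100 (fully open). A call has exactly 10 rows; each row is the pose to reach, as a shift and turn from the pose commanded when the call began; what a row does not reach only later rows make up. A row lasts 1/12 s, in which the tool goes at most 41.7 mm and 7.16 degrees, less where a joint would pass 70% of its speed; a pose out of reach is approached as far as the arm can. A call with a gripper value outside its range is refused whole. The fingers move at their own pace and stop on an object; "squeeze" is the grip in N (left out, the last holds). Time passes only in rows, so rows that repeat a pose let the fingers close, or fill a call up. It gives the time, the measured TCP pose, the force and the opening at its end, in the units of the state.
- r.get_state(): the state, without advancing time (a new reading comes with each control period).
- r.capture(name): name is "side" or "top" or "wrist"; returns the picture (480x640x3 uint8, blue, green, red); there is no depth.
- r.get_calibration(name): a dict with "K" (3x3 intrinsics, pixels), "k1" (the pictures are not rectified: a ray, as slopes to the right and down, at radius r is drawn at 1 + k1 r^2 times it, then the intrinsics apply), "extrinsics" (4x4, takes a point from camera to world coordinates). Camera axes: x right, y down, z forward; pixel columns grow to the right and rows downward; lengths in m; the calibration is good to about 2 mm. A picture is of the moment at which its call begins: read the wrist's pose just before it. get_calibration takes no time and is no camera call; for the wrist camera it gives the pose at the moment of the call.
- r.close_job(): hands the job in, once; it reports no verdict.
Trained networks look in the newest picture that a camera, given by its name, has taken for a name from the list of things; names that differ only in an ending like _2 or _b are one class to them, and where a whole thing is asked for, a point or a joint stands for the part that bears it (a point fixed in the world has none). Each returns a list of dicts, best first, with "p" (0 to 1); they miss things now and then, are a little off and sometimes report something else, mostly with a low value. They report only what shows in the picture. A call takes as long as a camera call.
- r.cut_out(name, camera): "mask" (480x640 bool, what is visible of it) and "extent" ([left, top, right, bottom] in pixels, round what is visible of it).
The state is a dict: "time_s": time; "joints": joint angles; "qd": joint speeds; "joint_torque": joint torques, N m; "tcp_pos": TCP position; "eef_rot": TCP orientation; "contact_force": force on the tool from outside, world axes, zero at the start; "moment": the same for the moment, N m; "gripper_width": finger opening in m.
Only numpy, scipy, OpenCV 4.12 (cv2) and the standard library are available. Lean on these libraries where they do the work, as an engineer would, in place of code of your own. Each camera call takes 0.05 s, during which the arm holds its last target. There are 200 camera calls.

### The job

A media bottle has been left on the platform shaker, in the way of its sliding clamp bar: take it off and stand it upright in the empty steel tray on the bench. Then slide the clamp bar along its rails until the little gel tank is held snugly, with no play, between the clamp bar and the fixed bar, and let go. Leave the beaker, the tip box and the jar where they are.

Things in the scene. Friction and masses are not known exactly. Their poses are not given: they have to be found in the camera images.
- shaker: platform shaker, fixed to the bench: white base with an aluminium platform 290 (x) by 340 (y) mm, its flat top 65 mm above the bench, an upright end plate at each y end rising to 117 mm, and two steel guide rods (10 mm thick) along y at x = -133 and +133 mm, 100 mm above the bench. Origin: centre of the underside on the bench; z up; the clamp bar slides along its y axis
- fixed_bar (a point): middle of the axis of the fixed black rubber bar (24 mm thick, along the shaker's x, 35 mm above the platform) at the shaker's +y end, at y = +130 mm in the shaker's frame; it does not move
- clamp (a joint): position of the sliding clamp bar in m (0 to 0.165), growing towards the fixed bar. The bar is black rubber, 24 mm thick, along the shaker's x, axis 35 mm above the platform, at y = -110 mm + joint value in the shaker's frame. It slides with about 3 N friction and stays where it is left
- clamp_grip (a point): middle of the black grip block that stands up on the middle of the clamp bar: 30 mm along the bar, 24 mm across it, 42 mm high, over a thinner stem. The point is 52 mm above the bar's axis (152 mm above the bench); the block's top is 18 mm above it
- tank: small gel tank, loose on the platform next to the fixed bar: clear box with a green flat lid, 150 (x, along the bars) by 80 (y) by 60 mm high, about 0.5 kg. Origin: centre of the underside; z up. It starts up to about 25 mm short of the fixed bar and slightly turned
- bottle: amber glass media bottle standing on the platform between clamp bar and tank: body 56 mm in diameter up to 82 mm, neck 30 mm in diameter, black screw cap 38 mm in diameter from 108 to 142 mm height (total height 142 mm), about 0.28 kg. Origin: centre of the underside; z along its axis
- tray: empty square stainless tray, fixed to the bench, 170 by 170 mm, rim 18 mm high, wall and floor 4 to 5 mm thick. Origin: centre of the underside
- beaker: bystander: glass beaker 70 mm in diameter, 90 mm high; origin at the centre of its underside
- tipbox: bystander: grey pipette tip box with white lid, 85 by 120 by 75 mm; origin at the centre of its underside
- jar: bystander: closed round jar 72 mm in diameter, 100 mm high; origin at the centre of its underside

How it is judged (in metres and radians):
On the way, in this order (a step that is already met when the one before it is completed fails the run):
1. the bottle stands upright in the tray, let go (x of bottle in the frame of tray between -0.06 and 0.06 m and y of bottle in the frame of tray between -0.06 and 0.06 m and z of bottle in the frame of tray between -0.004 and 0.016 m and angle between bottle's own z axis and vertical below 0.15 rad and contact force between bottle and the fingers below 0.1 N and linear speed of bottle below 0.03 m/s), for 0.2 s.
2. the clamp bar holds the tank snugly against the fixed bar (value of joint clamp between 0.131 and 0.141 m and y of tank in the frame of shaker between 0.07 and 0.086 m and x of tank in the frame of shaker between -0.07 and 0.07 m and z of tank in the frame of shaker between 0.058 and 0.072 m and angle between tank's own z axis and vertical below 0.08 rad), for 0.2 s.
At the end, for the whole second after the job is handed in: Bottle upright (0.15 rad) on the tray floor, within 60 mm of the tray centre along each tray axis, let go; tank upright on the platform, within 70 mm of its middle along the bars, clamped with at most 5 mm of play (clamp joint 0.131 to 0.141; 0.136 touches); all at rest (all of step 1 and all of step 2 and velocity of joint clamp between -0.01 and 0.01 m/s and linear speed of tank below 0.02 m/s).
It fails at once if the beaker, tip box or jar is moved more than 30 mm (distance of any of beaker, tipbox, jar from where it was at the start of the episode above 0.03 m).
It fails at once if the beaker, tip box or jar is tipped (angle between any of beaker, tipbox, jar's own z axis and vertical above 0.4 rad).
It fails at once if the tank is tipped over (angle between tank's own z axis and vertical above 0.5 rad).
It also fails if it takes over 58 s, if anything falls off the work surface, if the arm or the gripper's body presses on something with over 40 N, if the wrist force passes 120 N, or if a joint passes its speed limit or range.

## Working session

There is one attempt and no reset: what is moved stays moved. The work goes in short steps, Python scripts to look and compute and a tool call to move; the robot and the scene stay as the last step left them, time stands still between calls to the robot, and variables do not carry over. Pictures are saved under pics/ and viewed, about 8 in all and at most 12, crops included, and the job is handed in when it is done.

Besides the shell and the picture viewer there is one more tool, called after ">>>" by a JSON object that holds its "api" and its "payload", one argument or row to a line. servo_tool: Moves the arm, as the interface text tells. Its arguments: {"type":"object","properties":{"targets":{"type":"array"},"squeeze":{"type":"number"}},"required":["targets"]}

```bash
mkdir -p pics
python3 - <<'E'
from plant import r
import cv2
s=r.get_state();print(s['time_s'],s['tcp_pos'],s['eef_rot'],s['gripper_width'],r.grasp_offset)
for c in('side','top'):
    cv2.imwrite(f'pics/{c}0.png',r.capture(c))
    k=r.get_calibration(c);print(c,k['K'].tolist() if hasattr(k['K'],'tolist') else k['K'],k['k1'],k['extrinsics'])
    for n in('shaker','clamp','tank','bottle','tray','beaker','tipbox','jar'):
        for d in r.cut_out(n,c)[:2]: print(n,round(d['p'],2),d['extent'],int(d['mask'].sum()))
E
```

```text
0.0 [0.2330906  0.6329561  0.22562386] [ 1.79906243e+02 -8.42927415e-03 -2.02207713e+01] 0.08771622824757055 -0.0188
side [[476.353084070005, 0.0, 322.6503581753962], [0.0, 476.353084070005, 246.23294024799281], [0.0, 0.0, 1.0]] -0.04040837404211749 [[ 0.99988154  0.00242143  0.01520029  0.57992171]
 [-0.01097215 -0.58045296  0.81421985 -0.95815158]
 [ 0.01079463 -0.81429018 -0.58035763  0.81770771]
 [ 0.          0.          0.          1.        ]]
shaker 0.61 [210.8, 263.9, 371.4, 418.6] 15649
clamp 0.8 [219.5, 334.7, 368.7, 379.4] 2386
tank 0.95 [274.0, 282.4, 342.9, 330.9] 2478
bottle 0.64 [260.8, 288.2, 291.6, 352.2] 1420
tray 0.75 [259.5, 220.4, 315.7, 263.7] 1950
beaker 0.68 [252.5, 253.4, 281.4, 268.7] 431
tipbox 0.65 [368.6, 226.2, 400.4, 274.6] 1357
jar 0.71 [386.2, 281.4, 415.7, 327.0] 1255
top [[443.43861606943824, 0.0, 317.8746399957442], [0.0, 443.43861606943824, 245.09222552238919], [0.0, 0.0, 1.0]] -0.09870117785910897 [[-8.32535287e-02 -9.74794299e-01  2.06990155e-01  4.20884922e-01]
 [-9.96528313e-01  8.13515047e-02 -1.76989844e-02  7.72546011e-03]
 [ 4.13908492e-04 -2.07745053e-01 -9.78182918e-01  1.04343522e+00]
 [ 0.00000000e+00  0.00000000e+00  0.00000000e+00  1.00000000e+00]]
shaker 0.81 [344.7, 202.6, 508.8, 338.8] 16537
clamp 0.79 [463.8, 202.3, 488.7, 337.5] 1720
tank 0.92 [372.9, 234.2, 417.7, 305.4] 2883
bottle 0.58 [424.0, 274.4, 465.2, 303.2] 929
tray 0.73 [182.2, 271.5, 263.2, 353.1] 5406
beaker 0.92 [294.5, 310.2, 326.7, 343.7] 872
beaker 0.55 [374.3, 230.1, 415.8, 304.0] 2926
tipbox 0.86 [232.5, 166.9, 287.0, 213.9] 2188
jar 0.81 [339.8, 162.3, 370.2, 198.3] 1061
```

```bash
ls -la pics
```

```text
total 832
drwxr-xr-x 2 agent agent   4096 Dec  4 22:32 .
drwxr-xr-x 3 agent agent   4096 Dec  4 22:32 ..
-rw-r--r-- 1 agent agent 519862 Dec  4 22:32 side0.png
-rw-r--r-- 1 agent agent 323356 Dec  4 22:32 top0.png
```

View pics/top0.png

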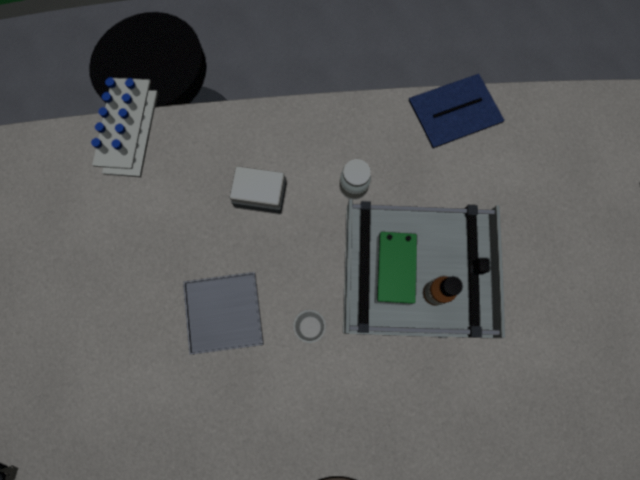

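View pics/side0.png

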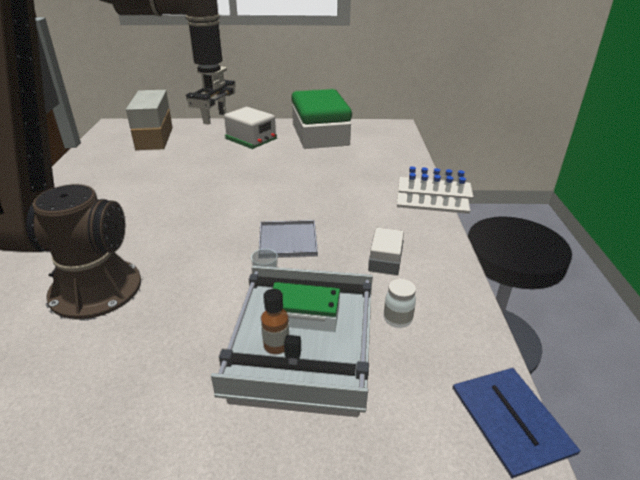

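The top view shows the shaker at cols 345–500, rows 202–338. The fixed bar is at col 364, the clamp bar at col 474 and its grip block at (482,265). The bottle cap is at (451,286), the green tank at (397,268), the tray at (224,313) and the beaker at (310,326). In the side view the bottle cap is at (274,298) and the grip block at (292,347).

```bash
cat > h.py <<'E'
import numpy as np,cv2
from plant import r
def ray(cam,px,cal=None):
    k=cal or r.get_calibration(cam);K=np.array(k['K']);E=np.array(k['extrinsics'])
    p=np.atleast_2d(np.array(px,float));d=(p-K[:2,2])/[K[0,0],K[1,1]];u=d.copy()
    for _ in range(20): u=d/(1+k['k1']*(u**2).sum(1,keepdims=True))
    v=np.c_[u,np.ones(len(u))]@E[:3,:3].T
    return E[:3,3],v
def onz(cam,px,z,cal=None):
    o,v=ray(cam,px,cal);return (o+v*((z-o[2])/v[:,2])[:,None])[:,:2]
def tri(pa,pb,a='side',b='top'):
    A=np.zeros((3,3));B=np.zeros(3)
    for c,p in((a,pa),(b,pb)):
        o,v=ray(c,p);v=v[0]/np.linalg.norm(v[0]);M=np.eye(3)-np.outer(v,v);A+=M;B+=M@o
    return np.linalg.solve(A,B)
def line(pts):
    vx,vy,x,y=cv2.fitLine(pts.astype(np.float32),cv2.DIST_HUBER,0,.001,.001).ravel()
    return np.array([x,y]),np.degrees(np.arctan2(vy,vx))
E
python3 - <<'E'
from h import *
im=cv2.imread('pics/top0.png');g=im.max(2)
def dark(x0,y0,x1,y1,t=45):
    ys,xs=np.nonzero(g[y0:y1,x0:x1]<t);return np.c_[xs+x0,ys+y0]
for n,b in(('fixed',(354,212,374,325)),('clampbar',(464,212,479,325))):
    p=dark(*b);w=onz('top',p,.108);print(n,len(p),line(w),w.min(0),w.max(0),w.mean(0))
p=dark(438,272,465,300,40);w=onz('top',p,.142);c,R=cv2.minEnclosingCircle(w.astype(np.float32));print('cap',len(p),c,R,w.mean(0))
p=dark(476,255,492,275,40);w=onz('top',p,.165);print('grip',len(p),w.mean(0),w.min(0),w.max(0))
print('tri cap top', tri((274,294),(451,285)))
# shaker corners end plates top
print('corners',onz('top',[(349,203),(346,333),(497,209),(500,335)],.117))
r.capture('top')
for n,z in(('tray',.012),('tank',.125),('beaker',.09),('jar',.1),('tipbox',.075)):
    m=r.cut_out(n,'top')[0]['mask'];ys,xs=np.nonzero(m);w=onz('top',np.c_[xs,ys],z)
    print(n,cv2.minAreaRect(w.astype(np.float32)),w.mean(0))
cv2.imwrite('pics/c.png',cv2.resize(im[190:350,330:520],None,fx=4,fy=4,interpolation=2)[:600])
E
```

```text
fixed 1096 (array([ 0.5608077 , -0.10300152], dtype=float32), np.float32(-7.1006756)) [ 0.44254115 -0.1272438 ] [ 0.68494731 -0.07860454] [ 0.56080771 -0.10300152]
clampbar 1137 (array([ 0.54147816, -0.33839446], dtype=float32), np.float32(-7.0851483)) [ 0.42092637 -0.36559783] [ 0.66611042 -0.31352952] [ 0.54147814 -0.33839446]
cap 350 (0.5021301507949829, -0.2734096646308899) 0.023618383333086967 [ 0.50255206 -0.27292152]
grip 213 [ 0.53728266 -0.33725846] [ 0.52016138 -0.35734759] [ 0.55929906 -0.32218694]
tri cap top [ 0.4994452  -0.25583985  0.20250736]
corners [[ 0.70488011 -0.08456512]
 [ 0.42779599 -0.05132279]
 [ 0.66532414 -0.41083739]
 [ 0.39369243 -0.37260335]]
tray ((0.49909508228302, 0.22381240129470825), (0.1734541356563568, 0.17621377110481262), 3.0900168418884277) [0.49805474 0.22301777]
tank ((0.5525434613227844, -0.16799846291542053), (0.08487744629383087, 0.15073931217193604), 81.99054718017578) [ 0.55182395 -0.16764254]
beaker ((0.4499399960041046, 0.02435091882944107), (0.06739918887615204, 0.06572192162275314), 40.32527542114258) [0.45009974 0.02462609]
jar ((0.7666950821876526, -0.10521043837070465), (0.06868689507246017, 0.10129755735397339), 68.63945770263672) [ 0.76541114 -0.10515947]
tipbox ((0.7674510478973389, 0.11692061275243759), (0.1276266723871231, 0.10605444014072418), 75.84391021728516) [0.76747744 0.11712908]
```

View pics/c.png

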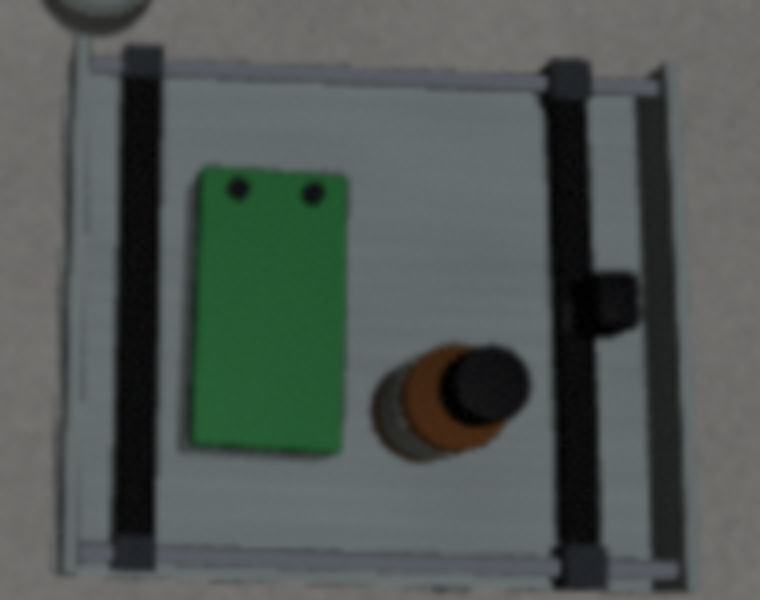

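The crop confirms the layout: cap centre about (451.5,286.5), grip-block top about (483,265.5), tank almost square to the bars. The cap top is at z=0.207, so I need to recompute at the right heights.

Run:
```python
from h import *
print('cap',onz('top',(451.5,286.5),.207),onz('side',(274,294.5),.207))
print('grip top',onz('top',(483,265.5),.170))
print('bars', onz('top',[(364.5,268),(474,268)],.112))
y=np.array([.1236,.9923]);x=np.array([.9923,-.1236])
f=np.array([.5608,-.1030]);c=np.array([.5415,-.3384]);print('sep',(f-c)@y, 'joint',.24-(f-c)@y)
o=onz('top',[(349,203),(346,333),(497,209),(500,335)],.117).mean(0);o2=f-.130*y
print('shaker o',o,o2)
t=np.array([.5525,-.168])-o;print('tank rel',t@x,t@y)
```

```text
cap [[ 0.49609129 -0.25499565]] [[ 0.50013106 -0.26243008]]
grip top [[ 0.53586575 -0.33747153]]
bars [[ 0.56009712 -0.10380836]
 [ 0.53983167 -0.33969463]]
sep 0.23597289999999999 joint 0.004027100000000006
shaker o [ 0.54792317 -0.22983216] [ 0.544732 -0.231999]
tank rel -0.003100863199395081 0.06192175187251789
```

>>> {"api": "servo_tool", "payload": {
  "targets": [
    {"dx": 3,"dy": -2,"dz": 3,"spin": -0.12,"grip": 100},
    {"dx": 6,"dy": -5,"dz": 4,"spin": -0.24,"grip": 100},
    {"dx": 9,"dy": -8,"dz": 4,"spin": -0.36,"grip": 100},
    {"dx": 12,"dy": -11,"dz": 4,"spin": -0.48,"grip": 100},
    {"dx": 15,"dy": -14,"dz": 4,"spin": -0.6,"grip": 100},
    {"dx": 18,"dy": -17,"dz": 4,"spin": -0.72,"grip": 100},
    {"dx": 21,"dy": -20,"dz": 4,"spin": -0.84,"grip": 100},
    {"dx": 23,"dy": -23,"dz": 4,"spin": -0.96,"grip": 100},
    {"dx": 25,"dy": -26.5,"dz": 4,"spin": -1.08,"grip": 100},
    {"dx": 26,"dy": -30,"dz": 4,"spin": -1.2,"grip": 100}
  ]
}}

```text
time_s: 2.03
tcp_pos: [0.4949, 0.3317, 0.2662]
eef_rot: [-180.0, -0.0, -89.3]
contact_force: [0.5, 0.2, -0.2]
gripper_width: 0.0877
```

>>> {"api": "servo_tool", "payload": {
  "targets": [
    {"dy": -3.9,"spin": -0.07},
    {"dy": -7.8,"spin": -0.137},
    {"dy": -11.7,"spin": -0.137},
    {"dy": -15.6,"spin": -0.137},
    {"dy": -19.5,"spin": -0.137},
    {"dy": -23.4,"spin": -0.137},
    {"dy": -27.3,"spin": -0.137},
    {"dy": -31.2,"spin": -0.137},
    {"dy": -35.1,"spin": -0.137},
    {"dy": -39,"spin": -0.137}
  ]
}}

```text
validation failed for argument at $.ta...
```

>>> {"api": "servo_tool", "payload": {
  "targets": [
    {"dy": -3.9},
    {"dy": -7.8},
    {"dy": -11.7},
    {"dy": -14},
    {"dy": -16},
    {"dy": -16},
    {"dy": -16},
    {"dy": -16},
    {"dy": -16},
    {"dy": -16}
  ]
}}

```text
validation failed for argument at $.ta...
```

Run:
```python
from h import *
s=r.get_state();print(s['time_s'],s['tcp_pos'],s['eef_rot'])
cal=r.get_calibration('wrist');im=r.capture('wrist');cv2.imwrite('pics/w1.png',im)
for n in('bottle','clamp'):
    for d in r.cut_out(n,'wrist')[:1]: print(n,d['p'],d['extent'])
import pickle;pickle.dump(cal,open('w1.pkl','wb'))
```

```text
2.0333 [0.49494947 0.33168946 0.2661884 ] [-1.79991258e+02 -2.54931109e-02 -8.93436675e+01]
clamp 0.73 [1.2, 0.9, 82.4, 61.0]
```

View pics/w1.png

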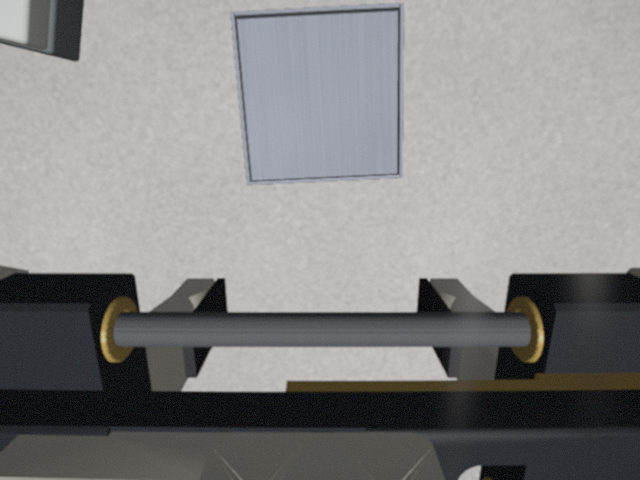

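The moves were refused because each row needs every field, so nothing moved. The wrist view, where image up is −y, shows the tray with corners at (234,14), (402,6), (401,176) and (248,183).

>>> {"api": "servo_tool", "payload": {
  "targets": [
    {"dx": 0,"dy": -3.9,"dz": 0,"spin": -0.07,"grip": 100},
    {"dx": 0,"dy": -7.8,"dz": 0,"spin": -0.137,"grip": 100},
    {"dx": 0,"dy": -11.7,"dz": 0,"spin": -0.137,"grip": 100},
    {"dx": 0,"dy": -15.6,"dz": 0,"spin": -0.137,"grip": 100},
    {"dx": 0,"dy": -19.5,"dz": 0,"spin": -0.137,"grip": 100},
    {"dx": 0,"dy": -23.4,"dz": 0,"spin": -0.137,"grip": 100},
    {"dx": 0,"dy": -27.3,"dz": 0,"spin": -0.137,"grip": 100},
    {"dx": 0,"dy": -31.2,"dz": 0,"spin": -0.137,"grip": 100},
    {"dx": 0,"dy": -35.1,"dz": 0,"spin": -0.137,"grip": 100},
    {"dx": 0,"dy": -39,"dz": 0,"spin": -0.137,"grip": 100}
  ]
}}

```text
time_s: 3.02
tcp_pos: [0.4933, -0.0574, 0.267]
eef_rot: [-179.9, 0.0, -96.7]
contact_force: [-0.7, 0.3, -0.5]
gripper_width: 0.0874
```

Run:
```python
from h import *
import pickle
cal=pickle.load(open('w1.pkl','rb'))
w=onz('w',[(234,14),(402,6),(401,176),(248,183)],.018,cal);print(w,w.mean(0))
s=r.get_state();print(s['time_s'],s['tcp_pos'],s['eef_rot'])
cal=r.get_calibration('wrist');im=r.capture('wrist');cv2.imwrite('pics/w2.png',im)
pickle.dump(cal,open('w2.pkl','wb'))
```

```text
[[0.58329399 0.14557976]
 [0.41932873 0.13662914]
 [0.4096287  0.30117001]
 [0.57577782 0.31071607]] [0.49700731 0.22352375]
3.0167 [ 0.49328385 -0.05737911  0.26704082] [-1.79935216e+02  2.98007863e-02 -9.66589200e+01]
```

View pics/w2.png

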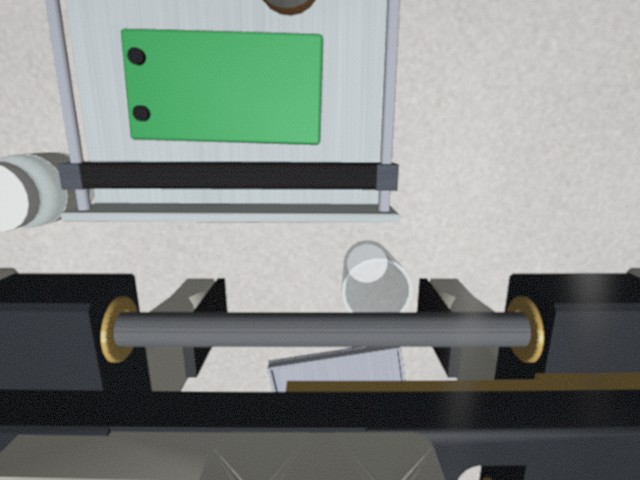

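The wrist view shows the fixed bar at row 176 (cols 62–397), the tank, and the bottle's foot at the top edge near (290,5). I'll go closer to see the cap.

>>> {"api": "servo_tool", "payload": {
  "targets": [
    {"dx": 0,"dy": -3.5,"dz": 0,"spin": 0,"grip": 100},
    {"dx": 0,"dy": -7,"dz": 0,"spin": 0,"grip": 100},
    {"dx": 0,"dy": -9,"dz": 0,"spin": 0,"grip": 100},
    {"dx": 0,"dy": -10,"dz": 0,"spin": 0,"grip": 100},
    {"dx": 0,"dy": -10,"dz": 0,"spin": 0,"grip": 100},
    {"dx": 0,"dy": -10,"dz": 0,"spin": 0,"grip": 100},
    {"dx": 0,"dy": -10,"dz": 0,"spin": 0,"grip": 100},
    {"dx": 0,"dy": -10,"dz": 0,"spin": 0,"grip": 100},
    {"dx": 0,"dy": -10,"dz": 0,"spin": 0,"grip": 100},
    {"dx": 0,"dy": -10,"dz": 0,"spin": 0,"grip": 100}
  ]
}}

```text
time_s: 3.9
tcp_pos: [0.4934, -0.1558, 0.2667]
eef_rot: [-180.0, 0.0, -96.7]
contact_force: [0.5, -0.3, -0.1]
gripper_width: 0.0879
```

Run:
```python
from h import *
import pickle
cal=pickle.load(open('w2.pkl','rb'));print('fixed bar ends',onz('w',[(62,176),(397,176)],.112,cal))
s=r.get_state();print(s['time_s'],s['tcp_pos'],s['eef_rot'])
cal=r.get_calibration('wrist');im=r.capture('wrist');cv2.imwrite('pics/w3.png',im)
pickle.dump(cal,open('w3.pkl','wb'))
```

```text
fixed bar ends [[ 0.70685536 -0.12191007]
 [ 0.42669639 -0.08884191]]
3.9 [ 0.49338228 -0.15582261  0.26668642] [-1.79985257e+02  6.09756208e-03 -9.67427182e+01]
```

View pics/w3.png

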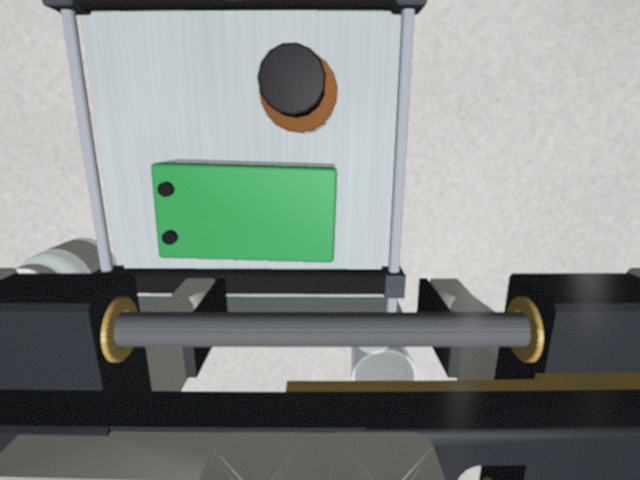

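The cap top is an ellipse centred near (291,79), cols 258–326 and rows 43–116.

Run:
```python
from h import *
import pickle
cal=pickle.load(open('w3.pkl','rb'));print('cap',onz('w',[(291,79),(258,79),(326,79)],.207,cal))
g=cv2.imread('pics/w3.png').max(2);m=np.zeros_like(g);m[35:125,250:335]=g[35:125,250:335]<75
n,l,st,c=cv2.connectedComponentsWithStats(m);i=1+st[1:,4].argmax();print(st[i],c[i],onz('w',c[i],.207,cal))
```

```text
cap [[ 0.49849692 -0.25858046]
 [ 0.5164051  -0.26072846]
 [ 0.47951567 -0.25633243]]
[ 259   43   66   74 2424] [285.21287129  76.27351485] [[ 0.50144007 -0.260331  ]]
```

>>> {"api": "servo_tool", "payload": {
  "targets": [
    {"dx": 0.3,"dy": -3.5,"dz": 0,"spin": 0,"grip": 100},
    {"dx": 0.5,"dy": -7,"dz": 0,"spin": 0,"grip": 100},
    {"dx": 0.5,"dy": -9.2,"dz": 0,"spin": 0,"grip": 100},
    {"dx": 0.5,"dy": -10.2,"dz": 0,"spin": 0,"grip": 100},
    {"dx": 0.5,"dy": -10.2,"dz": -1.5,"spin": 0,"grip": 100},
    {"dx": 0.5,"dy": -10.2,"dz": -4,"spin": 0,"grip": 100},
    {"dx": 0.5,"dy": -10.2,"dz": -6.5,"spin": 0,"grip": 100},
    {"dx": 0.5,"dy": -10.2,"dz": -8.5,"spin": 0,"grip": 100},
    {"dx": 0.5,"dy": -10.2,"dz": -9.5,"spin": 0,"grip": 100},
    {"dx": 0.5,"dy": -10.2,"dz": -9.5,"spin": 0,"grip": 100}
  ]
}}

```text
time_s: 4.78
tcp_pos: [0.497, -0.2579, 0.1694]
eef_rot: [179.8, 0.0, -96.8]
contact_force: [-0.9, 0.7, 0.7]
gripper_width: 0.0875
```

>>> {"api": "servo_tool", "payload": {
  "squeeze": 25,
  "targets": [
    {"dx": 0,"dy": 0,"dz": 0,"spin": 0,"grip": 80},
    {"dx": 0,"dy": 0,"dz": 0,"spin": 0,"grip": 60},
    {"dx": 0,"dy": 0,"dz": 0,"spin": 0,"grip": 50},
    {"dx": 0,"dy": 0,"dz": 0,"spin": 0,"grip": 30},
    {"dx": 0,"dy": 0,"dz": 0,"spin": 0,"grip": 20},
    {"dx": 0,"dy": 0,"dz": 0,"spin": 0,"grip": 20},
    {"dx": 0,"dy": 0,"dz": 0,"spin": 0,"grip": 20},
    {"dx": 0,"dy": 0,"dz": 0,"spin": 0,"grip": 20},
    {"dx": 0,"dy": 0,"dz": 0,"spin": 0,"grip": 20},
    {"dx": 0,"dy": 0,"dz": 0,"spin": 0,"grip": 20}
  ]
}}

```text
time_s: 5.62
tcp_pos: [0.4982, -0.2586, 0.1717]
eef_rot: [180.0, -0.0, -96.8]
contact_force: [-0.4, 0.4, 1.7]
gripper_width: 0.0374
```

>>> {"api": "servo_tool", "payload": {
  "targets": [
    {"dx": 0,"dy": 0,"dz": 1,"spin": 0,"grip": 20},
    {"dx": 0,"dy": 0,"dz": 3,"spin": 0,"grip": 20},
    {"dx": 0,"dy": 0,"dz": 5.5,"spin": 0,"grip": 20},
    {"dx": 0,"dy": 0,"dz": 8,"spin": 0,"grip": 20},
    {"dx": 0,"dy": 0,"dz": 10.5,"spin": 0,"grip": 20},
    {"dx": 0,"dy": 1,"dz": 12,"spin": 0,"grip": 20},
    {"dx": 0,"dy": 3,"dz": 12,"spin": 0,"grip": 20},
    {"dx": 0,"dy": 6,"dz": 12,"spin": 0,"grip": 20},
    {"dx": 0,"dy": 9,"dz": 12,"spin": 0,"grip": 20},
    {"dx": 0,"dy": 12,"dz": 12,"spin": 0,"grip": 20}
  ]
}}

```text
time_s: 6.45
tcp_pos: [0.4976, -0.1375, 0.2918]
eef_rot: [180.0, 0.0, -96.9]
contact_force: [0.2, 1.1, -2.4]
gripper_width: 0.0374
```

>>> {"api": "servo_tool", "payload": {
  "targets": [
    {"dx": 0,"dy": 3,"dz": 0,"spin": 0,"grip": 20},
    {"dx": 0,"dy": 6,"dz": 0,"spin": 0,"grip": 20},
    {"dx": 0,"dy": 9,"dz": 0,"spin": 0,"grip": 20},
    {"dx": 0,"dy": 12,"dz": 0,"spin": 0,"grip": 20},
    {"dx": 0,"dy": 15,"dz": 0,"spin": 0,"grip": 20},
    {"dx": 0,"dy": 18,"dz": 0,"spin": 0,"grip": 20},
    {"dx": 0,"dy": 21,"dz": 0,"spin": 0,"grip": 20},
    {"dx": 0,"dy": 24,"dz": 0,"spin": 0,"grip": 20},
    {"dx": 0,"dy": 27,"dz": 0,"spin": 0,"grip": 20},
    {"dx": 0,"dy": 30,"dz": 0,"spin": 0,"grip": 20}
  ]
}}

```text
time_s: 7.28
tcp_pos: [0.4976, 0.1628, 0.2919]
eef_rot: [180.0, 0.0, -96.8]
contact_force: [0.9, -1.0, -3.3]
gripper_width: 0.0377
```

>>> {"api": "servo_tool", "payload": {
  "targets": [
    {"dx": 0,"dy": 2.5,"dz": 0,"spin": 0,"grip": 20},
    {"dx": 0,"dy": 4.5,"dz": 0,"spin": 0,"grip": 20},
    {"dx": 0,"dy": 5.7,"dz": 0,"spin": 0,"grip": 20},
    {"dx": 0,"dy": 6.2,"dz": -1,"spin": 0,"grip": 20},
    {"dx": 0,"dy": 6.2,"dz": -3.5,"spin": 0,"grip": 20},
    {"dx": 0,"dy": 6.2,"dz": -6,"spin": 0,"grip": 20},
    {"dx": 0,"dy": 6.2,"dz": -8.5,"spin": 0,"grip": 20},
    {"dx": 0,"dy": 6.2,"dz": -11,"spin": 0,"grip": 20},
    {"dx": 0,"dy": 6.2,"dz": -13.5,"spin": 0,"grip": 20},
    {"dx": 0,"dy": 6.2,"dz": -15,"spin": 0,"grip": 20}
  ]
}}

```text
time_s: 8.12
tcp_pos: [0.4967, 0.2214, 0.1384]
eef_rot: [179.8, -0.1, -96.9]
contact_force: [0.1, -0.2, -3.5]
gripper_width: 0.0376
```

>>> {"api": "servo_tool", "payload": {
  "targets": [
    {"dx": 0,"dy": 0,"dz": -0.7,"spin": 0,"grip": 20},
    {"dx": 0,"dy": 0,"dz": -1.3,"spin": 0,"grip": 20},
    {"dx": 0,"dy": 0,"dz": -1.8,"spin": 0,"grip": 20},
    {"dx": 0,"dy": 0,"dz": -2.2,"spin": 0,"grip": 20},
    {"dx": 0,"dy": 0,"dz": -2.5,"spin": 0,"grip": 20},
    {"dx": 0,"dy": 0,"dz": -2.6,"spin": 0,"grip": 20},
    {"dx": 0,"dy": 0,"dz": -2.7,"spin": 0,"grip": 20},
    {"dx": 0,"dy": 0,"dz": -2.8,"spin": 0,"grip": 20},
    {"dx": 0,"dy": 0,"dz": -2.8,"spin": 0,"grip": 20},
    {"dx": 0,"dy": 0,"dz": -2.8,"spin": 0,"grip": 20}
  ]
}}

```text
time_s: 8.95
tcp_pos: [0.4983, 0.2235, 0.1138]
eef_rot: [-180.0, 0.0, -96.8]
contact_force: [0.2, -0.2, -2.7]
gripper_width: 0.0376
```

>>> {"api": "servo_tool", "payload": {
  "targets": [
    {"dx": 0,"dy": 0,"dz": -0.1,"spin": 0,"grip": 20},
    {"dx": 0,"dy": 0,"dz": -0.1,"spin": 0,"grip": 20},
    {"dx": 0,"dy": 0,"dz": -0.15,"spin": 0,"grip": 20},
    {"dx": 0,"dy": 0,"dz": -0.15,"spin": 0,"grip": 20},
    {"dx": 0,"dy": 0,"dz": -0.15,"spin": 0,"grip": 20},
    {"dx": 0,"dy": 0,"dz": -0.2,"spin": 0,"grip": 20},
    {"dx": 0,"dy": 0,"dz": -0.2,"spin": 0,"grip": 20},
    {"dx": 0,"dy": 0,"dz": -0.2,"spin": 0,"grip": 20},
    {"dx": 0,"dy": 0,"dz": -0.2,"spin": 0,"grip": 20},
    {"dx": 0,"dy": 0,"dz": -0.2,"spin": 0,"grip": 20}
  ]
}}

```text
time_s: 9.78
tcp_pos: [0.4982, 0.2234, 0.1116]
eef_rot: [-180.0, 0.0, -96.8]
contact_force: [-0.3, -0.2, -3.1]
gripper_width: 0.0375
```

>>> {"api": "servo_tool", "payload": {
  "targets": [
    {"dx": 0,"dy": 0,"dz": -0.05,"spin": 0,"grip": 20},
    {"dx": 0,"dy": 0,"dz": -0.1,"spin": 0,"grip": 20},
    {"dx": 0,"dy": 0,"dz": -0.1,"spin": 0,"grip": 20},
    {"dx": 0,"dy": 0,"dz": -0.15,"spin": 0,"grip": 20},
    {"dx": 0,"dy": 0,"dz": -0.15,"spin": 0,"grip": 20},
    {"dx": 0,"dy": 0,"dz": -0.15,"spin": 0,"grip": 20},
    {"dx": 0,"dy": 0,"dz": -0.2,"spin": 0,"grip": 20},
    {"dx": 0,"dy": 0,"dz": -0.2,"spin": 0,"grip": 20},
    {"dx": 0,"dy": 0,"dz": -0.2,"spin": 0,"grip": 20},
    {"dx": 0,"dy": 0,"dz": -0.2,"spin": 0,"grip": 20}
  ]
}}

```text
time_s: 10.62
tcp_pos: [0.4985, 0.2236, 0.1106]
eef_rot: [-179.9, 0.0, -96.8]
contact_force: [-3.5, -1.4, 9.8]
gripper_width: 0.0379
```

Contact with the tray floor. Now ease off, release and rise.

>>> {"api": "servo_tool", "payload": {
  "targets": [
    {"dx": 0,"dy": 0,"dz": 0.1,"spin": 0,"grip": 20},
    {"dx": 0,"dy": 0,"dz": 0.1,"spin": 0,"grip": 60},
    {"dx": 0,"dy": 0,"dz": 0.1,"spin": 0,"grip": 100},
    {"dx": 0,"dy": 0,"dz": 0.1,"spin": 0,"grip": 100},
    {"dx": 0,"dy": 0,"dz": 0.1,"spin": 0,"grip": 100},
    {"dx": 0,"dy": 0,"dz": 0.1,"spin": 0,"grip": 100},
    {"dx": 0,"dy": 0,"dz": 0.1,"spin": 0,"grip": 100},
    {"dx": 0,"dy": 0,"dz": 0.1,"spin": 0,"grip": 100},
    {"dx": 0,"dy": 0,"dz": 0.1,"spin": 0,"grip": 100},
    {"dx": 0,"dy": 0,"dz": 0.1,"spin": 0,"grip": 100}
  ]
}}

```text
time_s: 11.45
tcp_pos: [0.4983, 0.2234, 0.1106]
eef_rot: [-180.0, 0.0, -96.8]
contact_force: [0.1, 0.2, 0.0]
gripper_width: 0.0865
```

>>> {"api": "servo_tool", "payload": {
  "targets": [
    {"dx": 0,"dy": 0,"dz": 1.5,"spin": 0,"grip": 100},
    {"dx": 0,"dy": 0,"dz": 4,"spin": 0,"grip": 100},
    {"dx": 0,"dy": 0,"dz": 7,"spin": 0,"grip": 100},
    {"dx": 0,"dy": 0,"dz": 10,"spin": 0,"grip": 100},
    {"dx": 0,"dy": 0,"dz": 13,"spin": 0,"grip": 100},
    {"dx": 0,"dy": -3,"dz": 14,"spin": 0,"grip": 100},
    {"dx": 0,"dy": -6.5,"dz": 14,"spin": 0,"grip": 100},
    {"dx": 0,"dy": -10,"dz": 14,"spin": 0,"grip": 100},
    {"dx": 0,"dy": -13.5,"dz": 14,"spin": 0,"grip": 100},
    {"dx": 0,"dy": -17,"dz": 14,"spin": 0,"grip": 100}
  ]
}}

```text
time_s: 12.28
tcp_pos: [0.4978, 0.052, 0.2508]
eef_rot: [-180.0, 0.0, -96.8]
contact_force: [1.1, -0.2, 0.4]
gripper_width: 0.0878
```

>>> {"api": "servo_tool", "payload": {
  "targets": [
    {"dx": 0.4,"dy": -3.5,"dz": 0,"spin": 0,"grip": 100},
    {"dx": 0.8,"dy": -7,"dz": 0,"spin": 0,"grip": 100},
    {"dx": 1.2,"dy": -10.5,"dz": 0,"spin": 0,"grip": 100},
    {"dx": 1.6,"dy": -14,"dz": 0,"spin": 0,"grip": 100},
    {"dx": 2,"dy": -17.5,"dz": 0,"spin": 0,"grip": 100},
    {"dx": 2.4,"dy": -21,"dz": 0,"spin": 0,"grip": 100},
    {"dx": 2.8,"dy": -24,"dz": 0,"spin": 0,"grip": 100},
    {"dx": 3.2,"dy": -27,"dz": 0,"spin": 0,"grip": 100},
    {"dx": 3.5,"dy": -28,"dz": 0,"spin": 0,"grip": 100},
    {"dx": 3.5,"dy": -28,"dz": 0,"spin": 0,"grip": 100}
  ]
}}

```text
time_s: 13.12
tcp_pos: [0.5332, -0.2288, 0.2499]
eef_rot: [179.9, -0.0, -97.0]
contact_force: [1.3, 0.6, -0.2]
gripper_width: 0.088
```

Run:
```python
from h import *
import pickle
s=r.get_state();print(s['time_s'],s['tcp_pos'],s['eef_rot'])
cal=r.get_calibration('wrist');im=r.capture('wrist')
pickle.dump(cal,open('w4.pkl','wb'))
sd=r.capture('side')
cv2.imwrite('pics/w4.png',np.hstack([im[:280],sd[180:460,200:430]])[:, :])
for n in('bottle','tray','beaker'): 
  for d in r.cut_out(n,'side')[:1]: print(n,d['p'],d['extent'])
cv2.imwrite('pics/w4.png',cv2.resize(np.hstack([im[:280],sd[180:460,200:430]]),(800,257)))
cv2.imwrite('pics/w4full.png',im)
```

```text
13.1167 [ 0.53324385 -0.22879012  0.24991829] [ 1.79944366e+02 -1.83967430e-02 -9.69874626e+01]
bottle 0.52 [282.0, 232.5, 300.5, 240.8]
tray 0.92 [266.8, 232.3, 313.7, 263.6]
beaker 0.71 [252.4, 251.8, 278.8, 268.9]
```

View pics/w4.png

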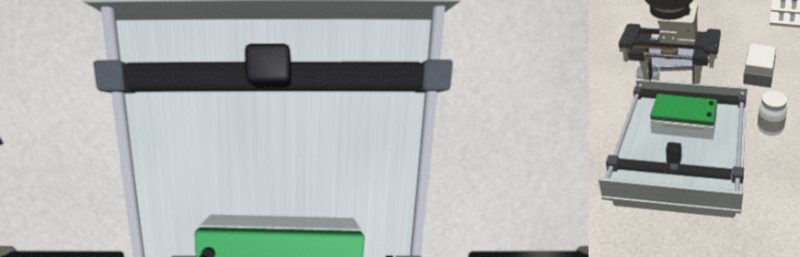

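The wrist strip shows the grip block at about (291,70) in full-picture pixels, and the bar is clear. The side view hides the bottle behind the gripper. I'll get block coordinates and check the bottle from the top camera.

Run:
```python
from h import *
import pickle
cal=pickle.load(open('w4.pkl','rb'))
g=cv2.imread('pics/w4full.png').max(2)
m=(g[40:100,255:330]>15)&(g[40:100,255:330]<70)
print('grip',onz('w',[(291.5,69),(269,69),(315,69),(291.5,50),(291.5,90)],.170,cal))
r.capture('top')
for n,z in(('bottle',.10),('tray',.012)):
    for d in r.cut_out(n,'top')[:1]:
        e=d['extent'];print(n,d['p'],e)
im=r.capture('top')
c=np.hstack([cv2.resize(im[250:370,170:330],None,fx=2.4,fy=2.4),cv2.resize(cv2.imread('pics/w4full.png')[20:140,215:375],None,fx=2.4,fy=2.4)])
cv2.imwrite('pics/c5.png',c)
```

```text
grip [[ 0.53793437 -0.3399742 ]
 [ 0.55118069 -0.34161648]
 [ 0.5241032  -0.33827437]
 [ 0.5364737  -0.35022831]
 [ 0.53958959 -0.32837085]]
bottle 0.6 [199.0, 300.1, 237.8, 328.0]
tray 0.97 [180.6, 271.2, 262.2, 352.4]
```

View pics/c5.png

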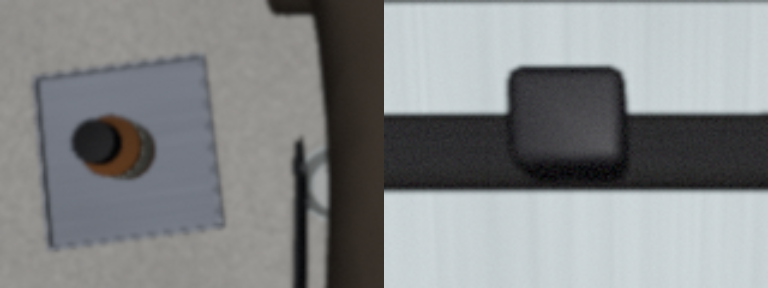

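The bottle stands upright near the tray centre, and the grip block's top centre is about (292,67). Next: grasp the block.

>>> {"api": "servo_tool", "payload": {
  "targets": [
    {"dx": 0.2,"dy": -3.5,"dz": 0,"spin": 0,"grip": 100},
    {"dx": 0.5,"dy": -7,"dz": 0,"spin": 0,"grip": 100},
    {"dx": 0.5,"dy": -10,"dz": 0,"spin": 0,"grip": 100},
    {"dx": 0.5,"dy": -11.2,"dz": 0,"spin": 0,"grip": 100},
    {"dx": 0.5,"dy": -11.2,"dz": -2.5,"spin": 0,"grip": 100},
    {"dx": 0.5,"dy": -11.2,"dz": -5.5,"spin": 0,"grip": 100},
    {"dx": 0.5,"dy": -11.2,"dz": -8.5,"spin": 0,"grip": 100},
    {"dx": 0.5,"dy": -11.2,"dz": -10.5,"spin": 0,"grip": 100},
    {"dx": 0.5,"dy": -11.2,"dz": -11.5,"spin": 0,"grip": 100},
    {"dx": 0.5,"dy": -11.2,"dz": -11.5,"spin": 0,"grip": 100}
  ]
}}

```text
time_s: 14.4
tcp_pos: [0.537, -0.3377, 0.1332]
eef_rot: [179.8, 0.1, -96.8]
contact_force: [-0.6, 0.4, 0.2]
gripper_width: 0.0874
```

>>> {"api": "servo_tool", "payload": {
  "squeeze": 25,
  "targets": [
    {"dx": 0,"dy": 0,"dz": 0,"spin": 0,"grip": 80},
    {"dx": 0,"dy": 0,"dz": 0,"spin": 0,"grip": 60},
    {"dx": 0,"dy": 0,"dz": 0,"spin": 0,"grip": 45},
    {"dx": 0,"dy": 0,"dz": 0,"spin": 0,"grip": 30},
    {"dx": 0,"dy": 0,"dz": 0,"spin": 0,"grip": 15},
    {"dx": 0,"dy": 0,"dz": 0,"spin": 0,"grip": 15},
    {"dx": 0,"dy": 0,"dz": 0,"spin": 0,"grip": 15},
    {"dx": 0,"dy": 0,"dz": 0,"spin": 0,"grip": 15},
    {"dx": 0,"dy": 0,"dz": 0,"spin": 0,"grip": 15},
    {"dx": 0,"dy": 0,"dz": 0,"spin": 0,"grip": 15}
  ]
}}

```text
time_s: 15.23
tcp_pos: [0.5385, -0.3387, 0.1356]
eef_rot: [-180.0, -0.0, -96.8]
contact_force: [2.0, 0.3, -0.5]
gripper_width: 0.0302
```

>>> {"api": "servo_tool", "payload": {
  "targets": [
    {"dx": 0.06,"dy": 0.5,"dz": 0,"spin": 0,"grip": 15},
    {"dx": 0.19,"dy": 1.5,"dz": 0,"spin": 0,"grip": 15},
    {"dx": 0.31,"dy": 2.5,"dz": 0,"spin": 0,"grip": 15},
    {"dx": 0.44,"dy": 3.5,"dz": 0,"spin": 0,"grip": 15},
    {"dx": 0.56,"dy": 4.5,"dz": 0,"spin": 0,"grip": 15},
    {"dx": 0.69,"dy": 5.5,"dz": 0,"spin": 0,"grip": 15},
    {"dx": 0.81,"dy": 6.5,"dz": 0,"spin": 0,"grip": 15},
    {"dx": 0.94,"dy": 7.5,"dz": 0,"spin": 0,"grip": 15},
    {"dx": 1.06,"dy": 8.5,"dz": 0,"spin": 0,"grip": 15},
    {"dx": 1.18,"dy": 9.4,"dz": 0,"spin": 0,"grip": 15}
  ]
}}

```text
time_s: 16.07
tcp_pos: [0.5501, -0.2434, 0.1355]
eef_rot: [180.0, 0.0, -96.8]
contact_force: [3.1, -4.4, -3.1]
gripper_width: 0.0299
```

>>> {"api": "servo_tool", "payload": {
  "targets": [
    {"dx": 0.04,"dy": 0.3,"dz": 0,"spin": 0,"grip": 15},
    {"dx": 0.07,"dy": 0.6,"dz": 0,"spin": 0,"grip": 15},
    {"dx": 0.11,"dy": 0.9,"dz": 0,"spin": 0,"grip": 15},
    {"dx": 0.15,"dy": 1.2,"dz": 0,"spin": 0,"grip": 15},
    {"dx": 0.19,"dy": 1.5,"dz": 0,"spin": 0,"grip": 15},
    {"dx": 0.22,"dy": 1.8,"dz": 0,"spin": 0,"grip": 15},
    {"dx": 0.26,"dy": 2.1,"dz": 0,"spin": 0,"grip": 15},
    {"dx": 0.3,"dy": 2.4,"dz": 0,"spin": 0,"grip": 15},
    {"dx": 0.34,"dy": 2.7,"dz": 0,"spin": 0,"grip": 15},
    {"dx": 0.36,"dy": 2.9,"dz": 0,"spin": 0,"grip": 15}
  ]
}}

```text
time_s: 16.9
tcp_pos: [0.5535, -0.2157, 0.1356]
eef_rot: [180.0, -0.0, -96.8]
contact_force: [1.2, -5.8, -2.5]
gripper_width: 0.0298
```

>>> {"api": "servo_tool", "payload": {
  "targets": [
    {"dx": 0.01,"dy": 0.1,"dz": 0,"spin": 0,"grip": 15},
    {"dx": 0.02,"dy": 0.15,"dz": 0,"spin": 0,"grip": 15},
    {"dx": 0.02,"dy": 0.2,"dz": 0,"spin": 0,"grip": 15},
    {"dx": 0.03,"dy": 0.25,"dz": 0,"spin": 0,"grip": 15},
    {"dx": 0.04,"dy": 0.3,"dz": 0,"spin": 0,"grip": 15},
    {"dx": 0.05,"dy": 0.4,"dz": 0,"spin": 0,"grip": 15},
    {"dx": 0.06,"dy": 0.5,"dz": 0,"spin": 0,"grip": 15},
    {"dx": 0.07,"dy": 0.55,"dz": 0,"spin": 0,"grip": 15},
    {"dx": 0.07,"dy": 0.6,"dz": 0,"spin": 0,"grip": 15},
    {"dx": 0.07,"dy": 0.6,"dz": 0,"spin": 0,"grip": 15}
  ]
}}

```text
time_s: 17.73
tcp_pos: [0.5542, -0.2098, 0.1355]
eef_rot: [180.0, -0.0, -96.8]
contact_force: [1.8, -5.2, -2.3]
gripper_width: 0.03
```

>>> {"api": "servo_tool", "payload": {
  "targets": [
    {"dx": 0.01,"dy": 0.05,"dz": 0,"spin": 0,"grip": 15},
    {"dx": 0.01,"dy": 0.1,"dz": 0,"spin": 0,"grip": 15},
    {"dx": 0.02,"dy": 0.15,"dz": 0,"spin": 0,"grip": 15},
    {"dx": 0.02,"dy": 0.2,"dz": 0,"spin": 0,"grip": 15},
    {"dx": 0.03,"dy": 0.22,"dz": 0,"spin": 0,"grip": 15},
    {"dx": 0.03,"dy": 0.24,"dz": 0,"spin": 0,"grip": 15},
    {"dx": 0.03,"dy": 0.26,"dz": 0,"spin": 0,"grip": 15},
    {"dx": 0.03,"dy": 0.28,"dz": 0,"spin": 0,"grip": 15},
    {"dx": 0.04,"dy": 0.3,"dz": 0,"spin": 0,"grip": 15},
    {"dx": 0.04,"dy": 0.3,"dz": 0,"spin": 0,"grip": 15}
  ]
}}

```text
time_s: 18.57
tcp_pos: [0.5546, -0.2069, 0.1355]
eef_rot: [180.0, -0.0, -96.8]
contact_force: [1.0, -5.7, -2.8]
gripper_width: 0.0298
```

>>> {"api": "servo_tool", "payload": {
  "targets": [
    {"dx": 0.01,"dy": 0.05,"dz": 0,"spin": 0,"grip": 15},
    {"dx": 0.01,"dy": 0.05,"dz": 0,"spin": 0,"grip": 15},
    {"dx": 0.01,"dy": 0.1,"dz": 0,"spin": 0,"grip": 15},
    {"dx": 0.01,"dy": 0.1,"dz": 0,"spin": 0,"grip": 15},
    {"dx": 0.02,"dy": 0.15,"dz": 0,"spin": 0,"grip": 15},
    {"dx": 0.02,"dy": 0.15,"dz": 0,"spin": 0,"grip": 15},
    {"dx": 0.02,"dy": 0.2,"dz": 0,"spin": 0,"grip": 15},
    {"dx": 0.02,"dy": 0.2,"dz": 0,"spin": 0,"grip": 15},
    {"dx": 0.02,"dy": 0.2,"dz": 0,"spin": 0,"grip": 15},
    {"dx": 0.02,"dy": 0.2,"dz": 0,"spin": 0,"grip": 15}
  ]
}}

```text
time_s: 19.4
tcp_pos: [0.5547, -0.2057, 0.1355]
eef_rot: [180.0, -0.1, -96.8]
contact_force: [1.9, -11.0, -3.3]
gripper_width: 0.0304
```

>>> {"api": "servo_tool", "payload": {
  "targets": [
    {"dx": 0.01,"dy": 0.05,"dz": 0,"spin": 0,"grip": 15},
    {"dx": 0.01,"dy": 0.05,"dz": 0,"spin": 0,"grip": 15},
    {"dx": 0.01,"dy": 0.1,"dz": 0,"spin": 0,"grip": 15},
    {"dx": 0.01,"dy": 0.1,"dz": 0,"spin": 0,"grip": 15},
    {"dx": 0.01,"dy": 0.1,"dz": 0,"spin": 0,"grip": 15},
    {"dx": 0.01,"dy": 0.1,"dz": 0,"spin": 0,"grip": 15},
    {"dx": 0.01,"dy": 0.1,"dz": 0,"spin": 0,"grip": 15},
    {"dx": 0.01,"dy": 0.1,"dz": 0,"spin": 0,"grip": 15},
    {"dx": 0.01,"dy": 0.1,"dz": 0,"spin": 0,"grip": 15},
    {"dx": 0.01,"dy": 0.1,"dz": 0,"spin": 0,"grip": 15}
  ]
}}

```text
time_s: 20.23
tcp_pos: [0.5547, -0.2056, 0.1356]
eef_rot: [180.0, -0.1, -96.8]
contact_force: [2.5, -16.0, -5.7]
gripper_width: 0.0302
```

The bar is now hard against the tank: force is up to 16 N and it no longer moves. Now let go and rise.

>>> {"api": "servo_tool", "payload": {
  "targets": [
    {"dx": 0,"dy": -0.1,"dz": 0,"spin": 0,"grip": 15},
    {"dx": 0,"dy": -0.1,"dz": 0,"spin": 0,"grip": 40},
    {"dx": 0,"dy": -0.1,"dz": 0,"spin": 0,"grip": 70},
    {"dx": 0,"dy": -0.1,"dz": 0,"spin": 0,"grip": 90},
    {"dx": 0,"dy": -0.1,"dz": 0,"spin": 0,"grip": 90},
    {"dx": 0,"dy": -0.1,"dz": 0,"spin": 0,"grip": 90},
    {"dx": 0,"dy": -0.1,"dz": 0,"spin": 0,"grip": 90},
    {"dx": 0,"dy": -0.1,"dz": 1,"spin": 0,"grip": 90},
    {"dx": 0,"dy": -0.1,"dz": 3,"spin": 0,"grip": 90},
    {"dx": 0,"dy": -0.1,"dz": 6,"spin": 0,"grip": 90}
  ]
}}

```text
time_s: 21.07
tcp_pos: [0.5535, -0.2042, 0.1945]
eef_rot: [179.7, 0.0, -96.8]
contact_force: [0.3, 1.1, -0.2]
gripper_width: 0.0776
```

>>> {"api": "servo_tool", "payload": {
  "targets": [
    {"dx": 0,"dy": -0.5,"dz": 3,"spin": 0,"grip": 90},
    {"dx": 0,"dy": -3,"dz": 6,"spin": 0,"grip": 90},
    {"dx": 0,"dy": -6,"dz": 8,"spin": 0,"grip": 90},
    {"dx": 0,"dy": -9,"dz": 8,"spin": 0,"grip": 90},
    {"dx": 0,"dy": -12,"dz": 8,"spin": 0,"grip": 90},
    {"dx": 0,"dy": -15,"dz": 8,"spin": 0,"grip": 90},
    {"dx": 0,"dy": -18,"dz": 8,"spin": 0,"grip": 90},
    {"dx": 0,"dy": -20,"dz": 8,"spin": 0,"grip": 90},
    {"dx": 0,"dy": -20,"dz": 8,"spin": 0,"grip": 90},
    {"dx": 0,"dy": -20,"dz": 8,"spin": 0,"grip": 90}
  ]
}}

```text
time_s: 21.9
tcp_pos: [0.5545, -0.4056, 0.2755]
eef_rot: [180.0, 0.0, -96.9]
contact_force: [1.0, 0.6, -0.2]
gripper_width: 0.0788
```

Run:
```python
from h import *
s=r.get_state();print(s['time_s'],s['tcp_pos'])
im=r.capture('top');sd=r.capture('side')
a=cv2.resize(im[190:370,170:520],None,fx=2,fy=2);b=cv2.resize(sd[190:430,200:430],None,fx=1.1,fy=1.1)
out=np.zeros((600,800,3),np.uint8);out[:360,:700]=a;out[360:600,:253]=cv2.resize(b,(253,240));cv2.imwrite('pics/f.png',out)
for n in('beaker','jar','tipbox'):
    for c in r.cut_out(n,'top')[:1]: print(n,c['p'],c['extent'])
y=np.array([.1236,.9923]);g=im.max(2)
def dark(x0,y0,x1,y1,t=45):
    ys,xs=np.nonzero(g[y0:y1,x0:x1]<t);return np.c_[xs+x0,ys+y0]
f=line(onz('top',dark(354,212,374,325),.108));print(f)
for x0 in(408,412): 
    p=np.r_[dark(x0,212,430,250),dark(x0,280,430,325)]
    c=line(onz('top',p,.108));print(len(p),c,'joint',.24-(f[0]-c[0])@y)
```

```text
21.9 [ 0.55453294 -0.40558957  0.27551952]
beaker 0.97 [294.0, 312.6, 328.2, 344.6]
tipbox 0.64 [233.5, 166.4, 287.2, 214.4]
(array([ 0.56106853, -0.10400137], dtype=float32), np.float32(-7.0489416))
679 (array([ 0.51786023, -0.20276545], dtype=float32), np.float32(-6.8859167)) joint 0.1366558605507016
413 (array([ 0.549671  , -0.21026151], dtype=float32), np.float32(-7.2236657)) joint 0.13314933126121758
```

View pics/f.png

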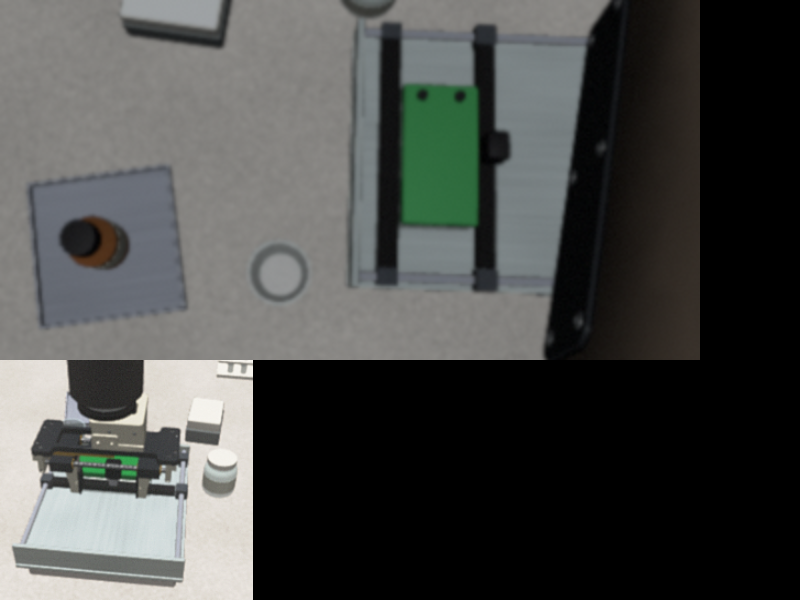

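The final picture shows the bottle upright in the tray at (85,240) and the tank flush between the two bars at (440,155). The beaker and tip box have not moved. Handing in.

```bash
python3 -c "
from plant import r
print(r.close_job())"
```

```text
the job is handed in; nothing more can be done
None
```

The job is handed in at about 22 s of the 58 s allowed; no verdict is reported. I took the bottle off the shaker by its cap and stood it in the tray. Then I slid the clamp bar by its grip block until it pressed the tank against the fixed bar, and let go.

- **Bottle:** the last top picture shows it upright near the tray centre. Finger force read about 0 N after release.
- **Clamp:** the push force rose from about 6 N to 16 N and the bar stopped moving. In the last top picture the tank sits flush between both bars. The joint measures about 0.137 m from that picture; a second fit of mine on fewer pixels gave 0.133 m. Both lie within 0.131–0.141 m.
- **Bystanders:** the beaker and tip box are where they were in the top view. The network did not find the jar in the final top picture, where the jar showed only at the edge of the crop I viewed; in the side view it stands upright by the shaker, but I did not measure its final position.

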